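# Roll the candy tray into its bay and hold its lid half open

### The job

Push the lidded candy tray along the rollers, lid shut and without lifting it off them, until it is fully home against the end stop of the bay. Then take the lid by its wooden T-handle, raise it to 50 degrees from shut and finish while still holding it steady there (it falls shut if let go), so that sweets can be spooned in; the tray must still be home, and the cup, bowl, spoon, jar and tin around the track stay where they stand.

Things in the scene. Friction and masses are not known exactly. Their poses are not given: they have to be found in the camera images.
- station: Fixed aluminium track with 11 free rollers. Origin: on the bench under its middle; z up, y along the track to the bay (roughly world +y), x across it, away from the robot. Roller tops at z = 60 mm, from y = -217 to +217 mm. Side rails: inner faces at x = +-89 mm, 12 mm thick, tops at z = 75 mm, in the bay (y = 42 to 232 mm) 91 mm. The -y end is open.
- bay_stop (a point): Centre of the inner face of the bay's end stop, a wall across the track: station frame x = 0, y = +220, z = 80 mm; its top is at z = 100 mm. The tray is fully home when its +y wall touches it (tray origin at station y = +130 mm).
- tray: Loose red candy tray 170 (x) by 180 (y) by 60 mm, 0.5 to 1.3 kg with lid, on the rollers between the rails (4 mm play each side), axes as the station's. Origin: centre of its underside, 60 mm above the bench. Starts 170 to 260 mm short of home, rolls with a push of about 1 N and stays where it is left. The small lock knob on its -x wall (47 mm up, 11 mm proud) is already undone: no turning needed.
- lid (a joint): Lid angle in rad: 0 shut, growing as the front (-x) edge rises, 0.873 is 50 degrees; stop at 1.75. The lid is a 6 mm plate, 172 by 176 mm, lying on the tray's rim, hinged along the tray's far (+x) top edge; under 0.3 kg, turns freely and falls shut when let go.
- lid_handle (a point): Centre of the T-handle's bar: round, 18 mm thick, 44 mm long, along y (parallel to the hinge), flat ends, on a central 12 mm square stem. Shut: 150 mm in front (-x) of the hinge and 36 mm above it, 30 mm over the lid's face, 156 mm above the bench, midway along the tray. Pinched on its flat ends (fingers closing along y), it can turn between the fingers as the lid rises.
- lid_hinge (a point): Point on the hinge axis (along the tray's y) at the middle of the tray's far top edge: tray frame x = +85, y = 0, z = 60 mm. The lid turns about it.
- cup: Bystander: porcelain mug, rim radius 38, 75 mm high; origin under its centre.
- bowl: Bystander: glass bowl, rim radius 65, 55 mm high; origin under its centre.
- spoon: Bystander: wooden spoon 220 mm long, lying along its x axis on the robot's side of the track; origin at its underside.
- jar: Bystander: amber glass jar, radius 34, 85 mm high, on the robot's side of the track; origin under its centre.
- tin: Bystander: closed tin, radius 36, 90 mm high; origin under its centre.

How it is judged:
On the way:
1. the tray is fully home against the end stop with its lid shut (y of tray in the frame of station above 0.12 m and value of joint lid below 0.1 rad and z of tray in the frame of station below 0.066 m), for 0.2 s.
At the end, for the whole second after the job is handed in: The tray stands level on the rollers within 10 mm of the end stop; the lid is at 50 degrees, give or take 7, and still; the fingers are on its handle (TCP within 45 mm of the bar's centre) with more than 0.5 N, and keep it there through the last second (y of tray in the frame of station above 0.12 m and z of tray in the frame of station between 0.054 and 0.066 m and angle between tray's own z axis and vertical below 0.06 rad and value of joint lid between 0.751 and 0.995 rad and velocity of joint lid between -0.15 and 0.15 rad/s and contact force between the fingers and tray above 0.5 N and distance between the grasp point and lid_handle below 0.045 m); the arm keeps its last pose, push and grip.
It fails at once if the tray is lifted off the rollers (15 mm) or tipped (z of tray in the frame of station above 0.075 m or angle between tray's own z axis and vertical above 0.2 rad).
It fails at once if the lid is opened before the tray is in the bay (value of joint lid above 0.3 rad and y of tray in the frame of station below 0.1 m).
It fails at once if a bystander is shifted by more than 30 mm (distance of any of cup, bowl, spoon, jar, tin from where it was at the start of the episode above 0.03 m).
It also fails if it takes over 54 s, if anything falls off the work surface, if the arm or the gripper's body presses on something with over 40 N, if the wrist force passes 120 N, or if a joint passes its speed limit or range.

### The arm

A 6-joint arm with a two-finger parallel gripper is mounted at the origin on the work surface. World frame = base frame: x ahead of the robot, y to its left, z up, the work surface at z = 0. Lengths are in m, angles in rad, forces in N, time in s.
With the tool pointing down it reaches from about 0.325 to 0.85 m from the base axis. Payload 15.5 kg.
Tool frame: the origin (TCP) lies between the finger pads, 19 mm behind the fingertips; this is the grasp point; z points along the fingers, y is the direction in which the jaws open and shut (so a half turn about z gives the same grasp; the last joint's range is limited). The gripper opens to 91 mm and grips with 3 to 60 N. Pads are 32 mm wide; open, the fingers measure 118 mm over their backs; the gripper's body (76 mm by 178 mm) begins 60 mm behind the grasp point.
Start: joints at [1.194, 0.494, 1.345, -0, 1.302, -0.096], TCP at [0.174, 0.6, 0.233] pointing down, gripper open.
Joint ranges: [-2.91, 2.91], [-0.82, 2.16], [0.22, 2.67], [-1.22, 4.37], [0.12, 2.79], [-3.08, 3.08]. Speed limits (rad/s): [1.89, 1.89, 2.57, 3.01, 3.01, 3.01].

### API

Orientations are given as [roll, pitch, yaw] about the fixed x, y, z axes, in that order (R = Rz(yaw) Ry(pitch) Rx(roll)).
In Python, from cell import sensors, eyes, bot gives the robot as it stands.
- The arm moves only by the shell command python3 -m inch 'ROWS' [FORCE]. ROWS is JSON, one flat list of numbers, 7 for each row, row after row: the closure, from 0 (fully open) to 1 (shut), then the shift along the tool's x, y, z in mm, then the turn, a rotation vector about the tool's x, y, z in degrees. A call has 1 to 20 rows; each row is the pose to reach, as a shift and turn from the pose commanded when the call began, along the tool's axes at that moment; what a row does not reach only later rows make up. A row lasts 1/8 s, in which the tool goes at most 62.5 mm and 10.7 degrees, less where a joint would pass 70% of its speed; a pose out of reach is approached as far as the arm can. A call with a gripper value outside its range is refused whole. The fingers move at their own pace and stop on an object; FORCE is the grip in N (left out, the last holds). Time passes only in rows, so rows that repeat a pose let the fingers close. It gives the time, the measured TCP pose, the force and the opening at its end, in the units of the state.
- sensors.sense(): the state, without advancing time (a new reading comes with each control period).
- eyes.snapshot(name): name is "scene" or "top" or "wrist"; returns a dict with "frame" (400x640x3 uint8, blue, green, red), "fovy" (degrees; the focal length in pixels is half the picture's height over the tangent of half this angle, whatever the lens; pixels are square), "cx", "cy" (the principal point, pixels), "dist" ([k1, k2, p1, p2, k3] as OpenCV has them; the pictures are not rectified), "origin" and "orientation" of the camera in the world. Camera axes: x right, y down, z forward; pixel columns grow to the right and rows downward; lengths in m; the calibration is good to about 2 mm. A picture is of the moment at which its call begins. There is no depth.
- bot.close_job(): hands the job in, once; it reports no verdict.
The state is a dict: "time": time; "joints": joint angles; "joint_vel": joint speeds; "joint_torque": joint torques, N m; "eef_pos": TCP position; "ee_rot": TCP orientation; "ft_force": force on the tool from outside, world axes, zero at the start; "torque": the same for the moment, N m; "gripper_width": finger opening in m.
Only numpy, scipy, OpenCV 4.12 (cv2) and the standard library are available. Lean on these libraries where they do the work, as an engineer would, in place of code of your own. Each camera call takes 0.05 s, during which the arm holds its last target.

## Working session

There is one attempt and no reset: what is moved stays moved. The work goes in short steps, Python scripts to look and compute and a shell command to move; the robot and the scene stay as the last step left them, time stands still between calls to the robot, and variables do not carry over. Pictures are saved under pics/ and viewed, and the job is handed in when it is done.

```bash
ls; mkdir -p pics
python3 - <<'E'
from cell import sensors, eyes, bot
import cv2
s=sensors.sense();print({k:s[k] for k in('time','joints','eef_pos','ee_rot','ft_force','gripper_width')})
for n in('scene','top','wrist'):
    d=eyes.snapshot(n);cv2.imwrite(f'pics/{n}0.png',d['frame']);print(n,{k:d[k] for k in d if k!='frame'})
E
```

```text
pics
{'time': 0.0, 'joints': array([ 1.19351329e+00,  4.94185290e-01,  1.34615545e+00, -1.42676812e-05,
        1.30251089e+00, -9.55375621e-02]), 'eef_pos': array([0.17365538, 0.5999996 , 0.23212871]), 'ee_rot': array([-3.14033810e+00, -1.06407222e-04,  2.85985090e+00]), 'ft_force': array([-0.22771113,  0.42546966,  0.534493  ]), 'gripper_width': 0.09094993872772981}
scene {'fovy': 49.84123308426109, 'cx': 318.12116147845813, 'cy': 194.7905162318956, 'dist': array([-0.05828088,  0.        ,  0.        ,  0.        ,  0.        ]), 'origin': array([1.01336155, 0.6671087 , 0.74556505]), 'orientation': array([-2.27601258, -0.00669747,  2.543278  ])}
top {'fovy': 50.56678730720571, 'cx': 309.55944162073, 'cy': 195.7773902604912, 'dist': array([-0.04373604,  0.        ,  0.        ,  0.        ,  0.        ]), 'origin': array([0.52836414, 0.03338688, 0.90171265]), 'orientation': array([-3.06206066, -0.01926091, -1.5861152 ])}
wrist {'fovy': 67.88410121637422, 'cx': 320.99110389270226, 'cy': 202.46090036919745, 'dist': array([-0.0273124,  0.       ,  0.       ,  0.       ,  0.       ]), 'origin': array([0.10919202, 0.61865931, 0.38518081]), 'orientation': array([ 2.90169286e+00, -1.78763248e-04,  1.28920675e+00])}
```

View pics/scene0.png

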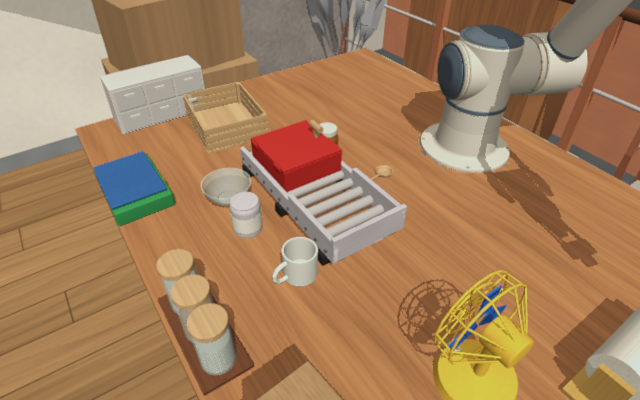

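View pics/top0.png

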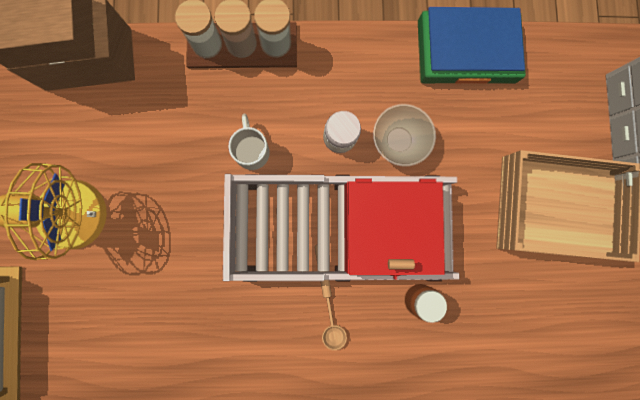

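View pics/wrist0.png

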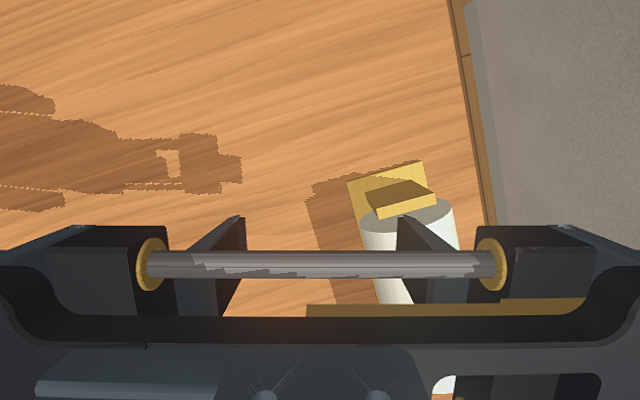

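Top view: the red tray is at px x 346–445, its handle at (402,265), with the open track to the left (+y). The jar is at (431,305) and the spoon runs (327,285)–(335,340). In the scene view the handle is near (316,128). I'll zoom in to get exact pixels.

```bash
cat > h.py <<'E'
import numpy as np,cv2
from scipy.spatial.transform import Rotation as R
def cam(d):
    f=200/np.tan(np.radians(d['fovy'])/2)
    return np.array([[f,0,d['cx']],[0,f,d['cy']],[0,0,1]]),np.array(d['dist']),np.array(d['origin']),R.from_euler('xyz',d['orientation']).as_matrix()
def ray(d,uv):
    K,D,o,M=cam(d);p=cv2.undistortPoints(np.array([[uv]],float),K,D)[0,0]
    v=M@np.array([p[0],p[1],1]);return o,v/np.linalg.norm(v)
def plane(d,uv,z):
    o,v=ray(d,uv);return o+v*(z-o[2])/v[2]
def two(d1,u1,d2,u2):
    o1,v1=ray(d1,u1);o2,v2=ray(d2,u2)
    t=np.linalg.lstsq(np.c_[v1,-v2],o2-o1,rcond=None)[0]
    a=o1+t[0]*v1;b=o2+t[1]*v2;return (a+b)/2,np.linalg.norm(a-b)
def proj(d,P):
    K,D,o,M=cam(d);q=M.T@(np.array(P)-o);return cv2.projectPoints(q.reshape(1,1,3),np.zeros(3),np.zeros(3),K,D)[0].ravel()
E
python3 - <<'E'
import cv2
a=cv2.imread('pics/top0.png')[165:350,215:470];cv2.imwrite('pics/top0z.png',cv2.resize(a,None,fx=3.1,fy=3.1,interpolation=cv2.INTER_NEAREST))
a=cv2.imread('pics/scene0.png')[110:260,235:415];cv2.imwrite('pics/scene0z.png',cv2.resize(a,None,fx=4,fy=4,interpolation=cv2.INTER_NEAREST))
E
```

```text
(no output)
```

View pics/top0z.png

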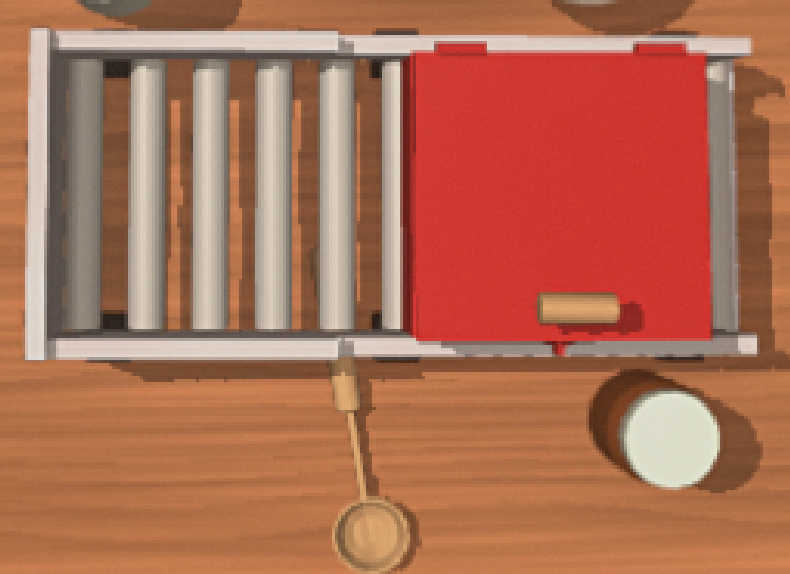

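View pics/scene0z.png

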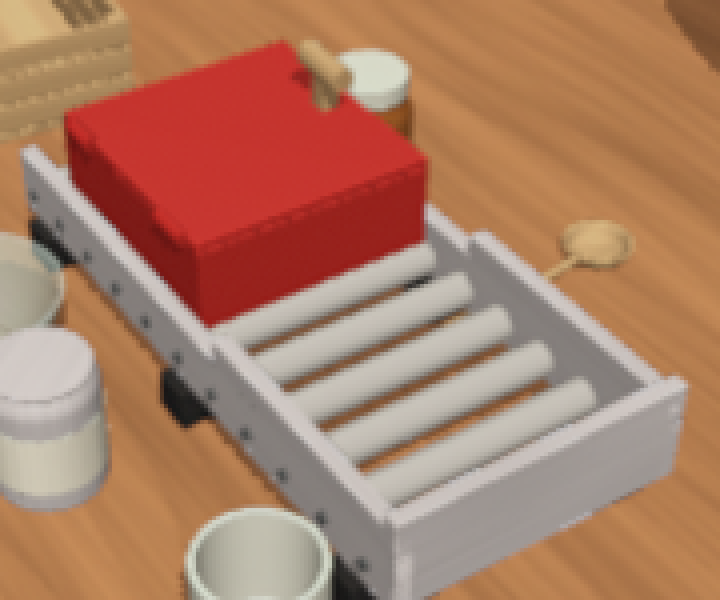

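Run:
```python
from cell import eyes
from h import *
t=eyes.snapshot('top');s=eyes.snapshot('scene')
T=lambda x,y:(215+x/3.1-.34,165+y/3.1-.34)
S=lambda x,y:(235+x/4-.375,110+y/4-.375)
print('bar two',two(t,T(579,309),s,S(325,63)))
for e in((539,307),(618,310)):print('bar end z.156',plane(t,T(*e),.156).round(4))
for n,a,z in(('stop in far',(48,45),.1),('stop in near',(48,345),.1),('stop in mid',(48,195),.1),('railFar inL',(300,52),.091),('rail near inL',(300,334),.091),('open far',(750,54),.075),('open near in',(755,336),.075),
 ('lid +y far',(411,54),.126),('lid +y near',(413,338),.126),('lid -y far',(707,54),.126),('lid -y near',(711,338),.126),('knob',(559,352),.107),('jar top',(671,438),.085),('spoon end',(345,360),.01),('spoon bowl',(371,535),.01)):
  print(n,plane(t,T(*a),z).round(4))
print('stop near corner 2', two(t,T(26,359),s,S(686,381)))
print('tray corner +y near', two(t,T(413,338),s,S(426,158)))
print('tray corner -y near', two(t,T(711,338),s,S(285,42)))
for n,u,z in(('cup',(249,146),.075),('tin',(343,130),.09),('bowl',(404,134),.055)):print(n,plane(t,u,z).round(3))
```

```text
bar two (array([ 0.46409992, -0.14228387,  0.15241774]), np.float64(0.00022973564279642496))
bar end z.156 [ 0.4661 -0.1187  0.156 ]
bar end z.156 [ 0.4635 -0.1638  0.156 ]
stop in far [0.6258 0.1675 0.1   ]
stop in near [0.4436 0.1678 0.1   ]
stop in mid [0.534  0.1676 0.1   ]
railFar inL [0.6204 0.0127 0.091 ]
rail near inL [0.4469 0.0155 0.091 ]
open far [ 0.6173 -0.2763  0.075 ]
open near in [ 0.4383 -0.2722  0.075 ]
lid +y far [ 0.6144 -0.0525  0.126 ]
lid +y near [ 0.4469 -0.05    0.126 ]
lid -y far [ 0.6121 -0.2309  0.126 ]
lid -y near [ 0.4433 -0.2268  0.126 ]
knob [ 0.4348 -0.1401  0.107 ]
jar top [ 0.3779 -0.2134  0.085 ]
spoon end [ 0.4209 -0.0163  0.01  ]
spoon bowl [ 0.3046 -0.0317  0.01  ]
stop near corner 2 (array([0.43531434, 0.18142154, 0.09811308]), np.float64(0.00018010918927134363))
tray corner +y near (array([ 0.44708204, -0.0507548 ,  0.12269644]), np.float64(0.0012841309569589488))
tray corner -y near (array([ 0.44138504, -0.22843898,  0.11867725]), np.float64(0.002759552266468422))
cup [0.694 0.135 0.075]
tin [ 0.721 -0.051  0.09 ]
bowl [ 0.72  -0.179  0.055]
```

Bar centre is about (0.465, -0.142, 0.154) and the track yaw is about -1°. Home is about 218 mm further along +y. First I move above the handle, which takes a shift of (-486, -631, 0) mm in tool axes and a -15° turn about tool z.

```bash
python3 -m inch '[0,-486,-631,0,0,0,-15, 0,-486,-631,0,0,0,-15, 0,-486,-631,0,0,0,-15, 0,-486,-631,0,0,0,-15, 0,-486,-631,0,0,0,-15, 0,-486,-631,0,0,0,-15, 0,-486,-631,0,0,0,-15, 0,-486,-631,0,0,0,-15, 0,-486,-631,0,0,0,-15, 0,-486,-631,0,0,0,-15, 0,-486,-631,0,0,0,-15, 0,-486,-631,0,0,0,-15, 0,-486,-631,0,0,0,-15, 0,-486,-631,0,0,0,-15, 0,-486,-631,0,0,0,-15, 0,-486,-631,0,0,0,-15, 0,-486,-631,0,0,0,-15, 0,-486,-631,0,0,0,-15]' 20
python3 - <<'E'
from cell import eyes,sensors
from h import *
s=sensors.sense();print(s['time'],s['eef_pos'],s['ee_rot'],s['joints'])
d=eyes.snapshot('wrist');cv2.imwrite('pics/w1.png',d['frame']);print(d['origin'],d['orientation'],proj(d,[.465,-.1415,.154]))
E
```

```text
time: 2.5
eef_pos: [0.4651, -0.1404, 0.2329]
ee_rot: [-3.142, 0.0, 3.122]
ft_force: [-0.0, 0.4, 0.1]
gripper_width: 0.0912
2.5 [ 0.46511044 -0.14042858  0.23285291] [-3.14153484e+00  1.71768018e-04  3.12235325e+00] [-4.16213183e-01  2.98718684e-01  1.67848778e+00  1.42537880e-05
  1.16420543e+00 -1.96777574e+00]
[ 0.39791157 -0.13930581  0.38580836] [ 2.90106449e+00 -1.57290823e-03  1.55178737e+00] [319.40975515 214.74232701]
```

View pics/w1.png

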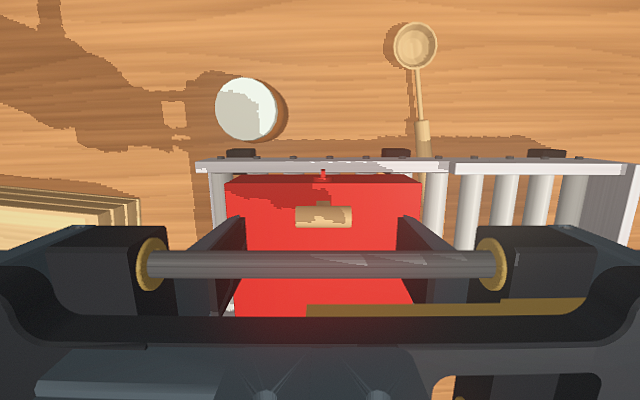

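Wrist view: the bar spans px (295–352, 206–227) and sits centred between the fingers, within about 3 mm of the prediction. Next I go down 78 mm and close.

```bash
python3 -m inch '[0,0,2,40,0,0,0, 0,-1,2,70,0,0,0, 0,-1,2,78,0,0,0, 0,-1,2,78,0,0,0, 0,-1,2,78,0,0,0, 1,-1,2,78,0,0,0, 1,-1,2,78,0,0,0, 1,-1,2,78,0,0,0, 1,-1,2,78,0,0,0, 1,-1,2,78,0,0,0, 1,-1,2,78,0,0,0, 1,-1,2,78,0,0,0, 1,-1,2,78,0,0,0]' 20
python3 - <<'E'
from cell import eyes
import cv2
for n in('wrist','scene'): cv2.imwrite(f'pics/{n}2.png',eyes.snapshot(n)['frame'])
E
```

```text
time: 4.18
eef_pos: [0.4662, -0.1389, 0.1547]
ee_rot: [3.142, -0.0, 3.122]
ft_force: [0.1, 0.2, -0.1]
gripper_width: 0.0438
```

View pics/wrist2.png

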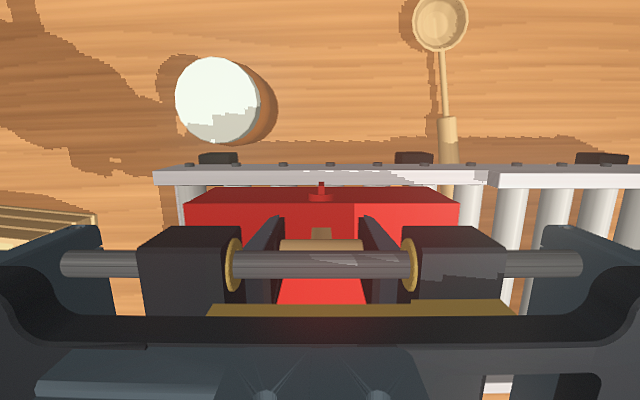

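View pics/scene2.png

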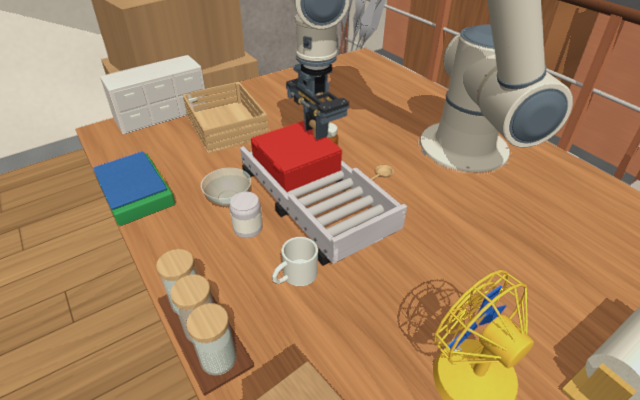

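The grip reads 43.8 mm, which matches the bar's length. The wrist view shows the pads on the bar's flat ends at about (281, 247) and (361, 247), and the scene view shows the lid still shut. Now I push along tool +y, which is along the track.

```bash
python3 -m inch '[1,0,5,0,0,0,0, 1,0,15,0,0,0,0, 1,0,30,0,0,0,0, 1,0,45,0,0,0,0, 1,0,60,0,0,0,0, 1,0,75,0,0,0,0, 1,0,90,0,0,0,0, 1,0,105,0,0,0,0, 1,0,120,0,0,0,0, 1,0,135,0,0,0,0, 1,0,150,0,0,0,0, 1,0,165,0,0,0,0, 1,0,177,0,0,0,0, 1,0,187,0,0,0,0, 1,0,195,0,0,0,0, 1,0,200,0,0,0,0, 1,0,200,0,0,0,0, 1,0,200,0,0,0,0]'
python3 - <<'E'
from cell import eyes
import cv2
for n in('top','scene'): cv2.imwrite(f'pics/{n}3.png',eyes.snapshot(n)['frame'])
E
```

```text
time: 6.52
eef_pos: [0.4698, 0.0618, 0.1547]
ee_rot: [3.141, -0.001, 3.122]
ft_force: [-5.2, 1.3, 4.6]
gripper_width: 0.0439
```

View pics/top3.png

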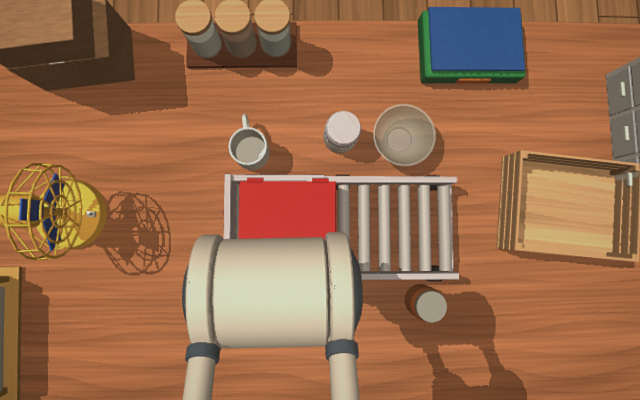

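View pics/scene3.png

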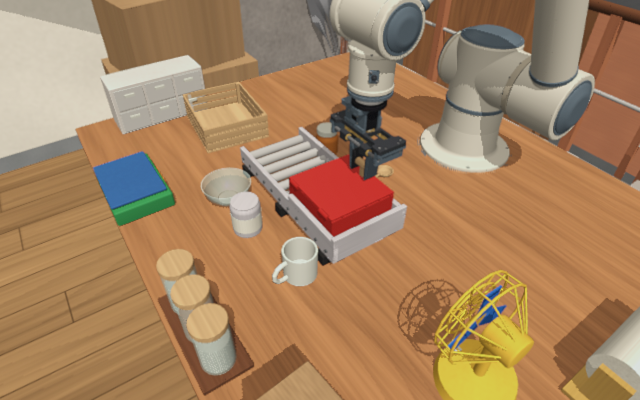

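The tray rolled 200 mm with the lid shut. Its +y edge is at px x≈240 and the stop's inner face is at about 230, so about 17 mm remains. The -5 N in x means it is rubbing the far rail, so I ease 1.5 mm towards the robot and creep on.

```bash
python3 -m inch '[1,1.5,3,0,0,0,0, 1,1.5,7,0,0,0,0, 1,1.5,10,0,0,0,0, 1,1.5,12,0,0,0,0, 1,1.5,14,0,0,0,0, 1,1.5,14,0,0,0,0, 1,1.5,14,0,0,0,0]'
python3 -m inch '[1,0,1,0,0,0,0, 1,0,2,0,0,0,0, 1,0,2,0,0,0,0,1,0,2,0,0,0,0]'
```

```text
time: 7.5
eef_pos: [0.469, 0.0751, 0.1547]
ee_rot: [3.142, 0.0, 3.122]
ft_force: [4.3, 1.1, -2.7]
gripper_width: 0.0439
time: 8.0
eef_pos: [0.469, 0.0771, 0.1547]
ee_rot: [3.142, -0.0, 3.122]
ft_force: [4.2, -0.3, -2.0]
gripper_width: 0.0438
```

```bash
python3 -m inch '[1,-0.7,1,0,0,0,0, 1,-0.7,2,0,0,0,0, 1,-0.7,2,0,0,0,0,1,-0.7,2,0,0,0,0]'
python3 -m inch '[1,0,1,0,0,0,0, 1,0,2,0,0,0,0, 1,0,2,0,0,0,0,1,0,2,0,0,0,0]'
python3 - <<'E'
from cell import eyes
import cv2
for n in('top','scene'): cv2.imwrite(f'pics/{n}4.png',cv2.resize(eyes.snapshot(n)['frame'][(165 if n=='top' else 110):,215:415][:150],None,fx=4,fy=4))
E
```

```text
time: 8.5
eef_pos: [0.4691, 0.0792, 0.1546]
ee_rot: [3.141, -0.001, 3.122]
ft_force: [-4.6, 1.2, 5.8]
gripper_width: 0.0436
time: 9.0
eef_pos: [0.4692, 0.0809, 0.1547]
ee_rot: [-3.141, -0.001, 3.122]
ft_force: [-4.6, -1.0, 5.1]
gripper_width: 0.044
```

View pics/top4.png

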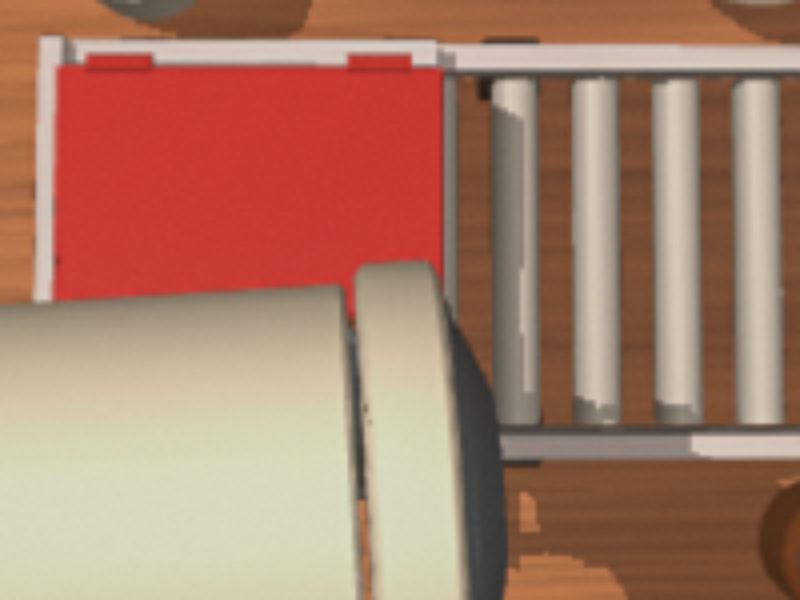

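View pics/scene4.png

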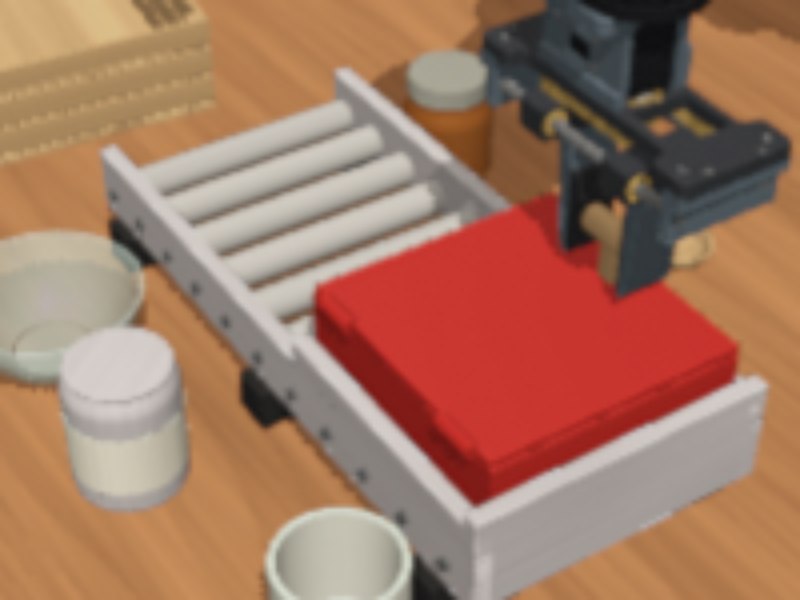

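The lid's +y edge now nearly meets the stop's top at crop px (57, 180), but there is no clear contact force yet. I keep creeping until it presses.

```bash
python3 -m inch '[1,0.3,1,0,0,0,0, 1,0.3,2,0,0,0,0, 1,0.3,2,0,0,0,0,1,0.3,2,0,0,0,0]'
python3 -m inch '[1,0,1,0,0,0,0, 1,0,2,0,0,0,0, 1,0,2,0,0,0,0,1,0,2,0,0,0,0]'
```

```text
time: 9.6
eef_pos: [0.4692, 0.0813, 0.1547]
ee_rot: [-3.139, -0.001, 3.122]
ft_force: [-3.1, -22.0, 6.6]
gripper_width: 0.0438
time: 10.1
eef_pos: [0.4692, 0.0817, 0.1549]
ee_rot: [-3.136, -0.001, 3.123]
ft_force: [-5.5, -38.0, 13.8]
gripper_width: 0.0433
```

Contact is clear: 38 N against +y, and TCP y has stopped at 0.081, so the tray is home. I back off the overpush by 3 mm, keeping a light push, and let it rest with the lid shut.

```bash
python3 -m inch '[1,0.3,-1.5,0,0,0,0, 1,0.3,-3,0,0,0,0, 1,0.3,-3,0,0,0,0,1,0.3,-3,0,0,0,0,1,0.3,-3,0,0,0,0]'
```

```text
time: 10.72
eef_pos: [0.4691, 0.0811, 0.1546]
ee_rot: [-3.14, -0.0, 3.122]
ft_force: [-1.2, -11.6, 2.5]
gripper_width: 0.0438
```

Now the first half of the lid arc about the hinge, to 25° (dx 29.3, dz 60 mm).

```bash
python3 -m inch '[1,-1.7,-0.5,-6.5,0,0,0, 1,-3.7,-0.5,-12.9,0,0,0, 1,-6,-0.5,-19.2,0,0,0, 1,-8.5,-0.5,-25.5,0,0,0, 1,-11.4,-0.5,-31.6,0,0,0, 1,-14.4,-0.5,-37.6,0,0,0, 1,-17.8,-0.5,-43.4,0,0,0, 1,-21.4,-0.5,-49.1,0,0,0, 1,-25.2,-0.5,-54.6,0,0,0, 1,-29.3,-0.5,-60,0,0,0, 1,-29.3,-0.5,-60,0,0,0, 1,-29.3,-0.5,-60,0,0,0]'
python3 - <<'E'
from cell import eyes
import cv2
for n in('top','scene'): cv2.imwrite(f'pics/{n}5.png',cv2.resize(eyes.snapshot(n)['frame'][(165 if n=='top' else 110):,215:415][:150],None,fx=4,fy=4))
E
```

```text
time: 12.22
eef_pos: [0.4984, 0.0806, 0.2146]
ee_rot: [-3.141, -0.0, 3.122]
ft_force: [-1.2, -4.5, -1.9]
gripper_width: 0.0435
```

View pics/scene5.png

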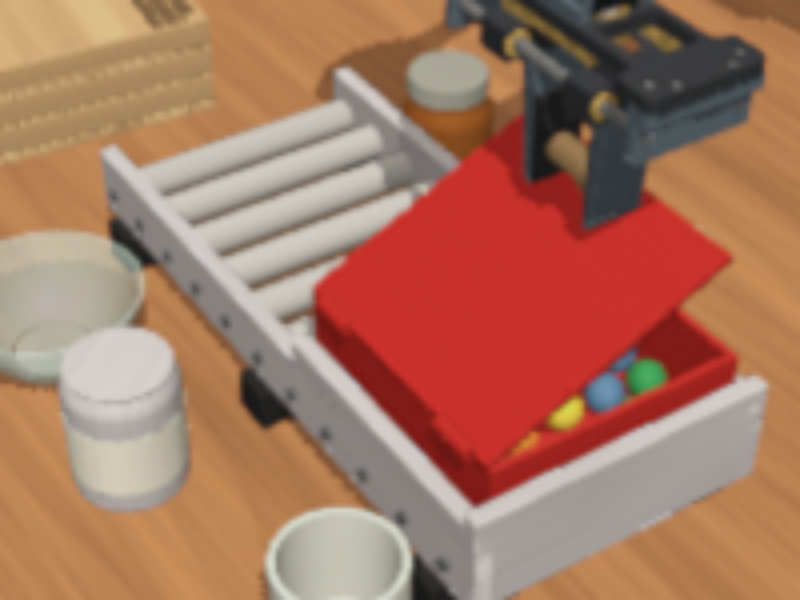

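The lid is opening with sweets visible at (605, 390), the pads are on the bar, and the tray is still level against the stop. Now the second half, to 50° (a further dx 51.9, dz 42.0 mm).

```bash
python3 -m inch '[1,-4.3,0.1,-5.2,0,0,0, 1,-8.8,0.1,-10.2,0,0,0, 1,-13.6,0.1,-15,0,0,0, 1,-18.5,0.1,-19.5,0,0,0, 1,-23.6,0.1,-23.9,0,0,0, 1,-28.9,0.1,-28,0,0,0, 1,-34.4,0.1,-31.9,0,0,0, 1,-40.1,0.1,-35.5,0,0,0, 1,-45.9,0.1,-38.9,0,0,0, 1,-51.9,0.1,-42,0,0,0, 1,-51.9,0.1,-42,0,0,0, 1,-51.9,0.1,-42,0,0,0, 1,-51.9,0.1,-42,0,0,0]'
python3 - <<'E'
from cell import eyes
import cv2
for n in('top','scene','wrist'):
    f=eyes.snapshot(n)['frame'];cv2.imwrite(f'pics/{n}6.png',cv2.resize(f[(165 if n=='top' else 110):,215:415][:150],None,fx=4,fy=4) if n!='wrist' else f)
E
```

```text
time: 13.95
eef_pos: [0.5505, 0.0799, 0.2568]
ee_rot: [-3.141, 0.0, 3.122]
ft_force: [-1.3, -5.2, 2.4]
gripper_width: 0.0435
```

View pics/scene6.png

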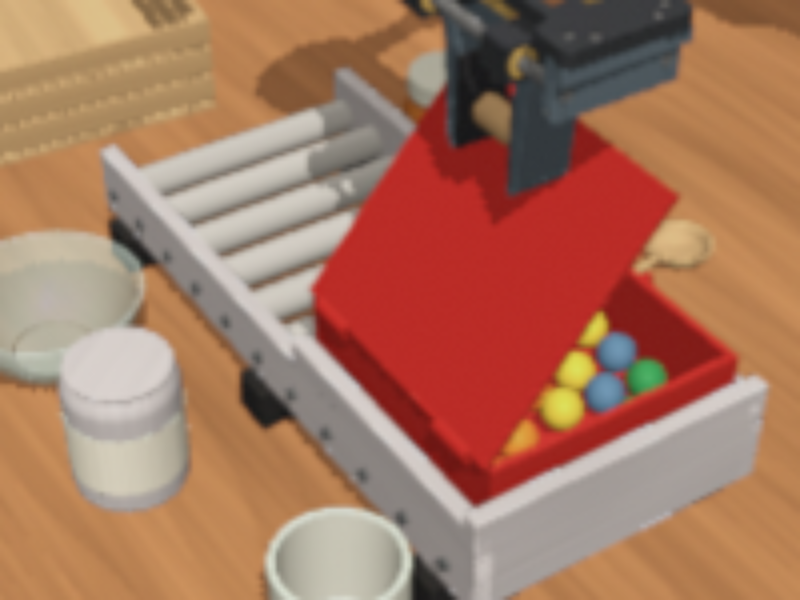

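View pics/top6.png

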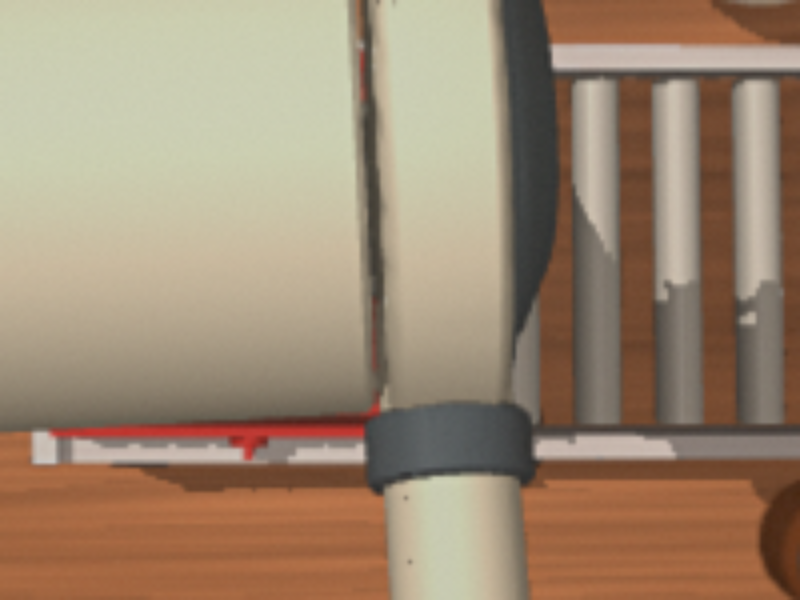

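View pics/wrist6.png

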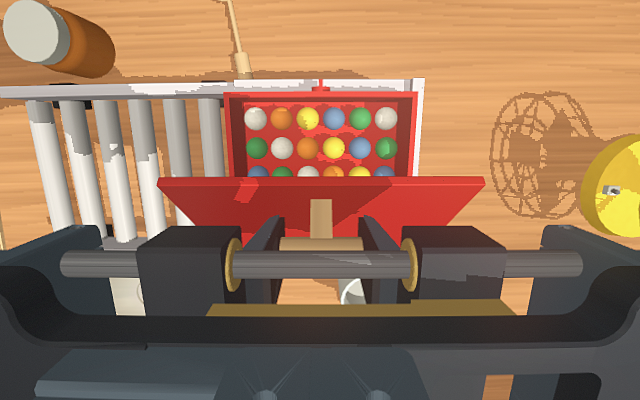

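Scene view: the lid is well open with its front +y corner at crop (675, 196), and the tray is seated against the stop. Wrist view: the bar is between the pads at (281–361, 243) and the same corner is near (485, 178). I'll triangulate that corner to check the angle.

Run:
```python
from cell import eyes,sensors
from h import *
w=eyes.snapshot('wrist');s=eyes.snapshot('scene');t=eyes.snapshot('top')
c,e=two(w,(484.5,178),s,(215+675/4-.4,110+196/4-.4));print('corner',c,e)
h=plane(s,(215+490/4-.4,110+465/4-.4),.12);print('hinge +y end',h)
for hx in(h[0],.619): print('angle',np.degrees(np.arctan2(c[2]-.120,hx-c[0]))-np.degrees(np.arctan2(6,172)))
# bar elevation based estimate
q=sensors.sense();p=q['eef_pos'];print(p,'angle bar',np.degrees(np.arctan2(p[2]-.120,.619-p[0])-np.arctan2(36,150)),q['ft_force'],q['gripper_width'],abs(q['joint_vel']).max())
# tray +y rim corner near, wrist view
print('tray +y near rim',plane(w,(417,93),.12),'stop end',plane(w,(424,79),.1))
# bystanders: change in scene pixels vs start
a=cv2.imread('pics/scene0.png').astype(int);b=s['frame'].astype(int)
for n,(u,v) in dict(cup=(299,262),tin=(246,214),bowl=(227,187),spoon=(384,171)).items():
  print(n,abs(a[v-14:v+15,u-18:u+19]-b[v-14:v+15,u-18:u+19]).mean().round(2))
```

```text
corner [0.51173725 0.16921921 0.25005211] 0.0033224810219755325
hinge +y end [0.61918135 0.16598728 0.12      ]
angle 48.439901608161044
angle 48.48741799754283
[0.55049611 0.07993076 0.25685458] angle bar 49.91356606293388 [-1.58882029 -4.54650639  0.48713237] 0.043646675026314086 0.0008502574910714866
tray +y near rim [0.45172133 0.17118844 0.12      ] stop end [0.43653889 0.18366226 0.1       ]
cup 5.71
tin 5.59
bowl 5.68
spoon 23.79
```

Run:
```python
from cell import eyes,bot
from h import *
w=eyes.snapshot('wrist');s=eyes.snapshot('scene')
print('jar',plane(w,(37,32),.085)[:2],'spoon handle tip',plane(w,(244,72),.01)[:2])
cv2.imwrite('pics/s7.png',cv2.resize(s['frame'][140:200,340:420],None,fx=6,fy=6))
print('spoon bowl now',plane(s,(384,171),.01),'was',plane(s,(384,171),.01))
```

```text
jar [ 0.37851622 -0.20547446] spoon handle tip [ 0.41042284 -0.01375529]
spoon bowl now [ 0.3092786  -0.02616187  0.01      ] was [ 0.3092786  -0.02616187  0.01      ]
```

View pics/s7.png

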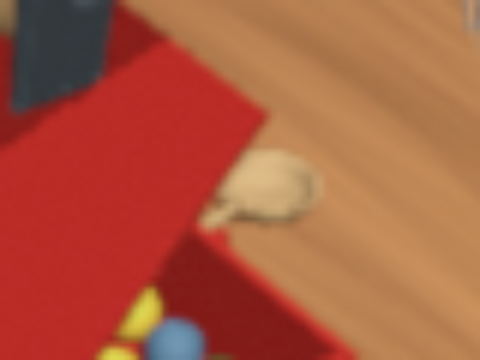

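The spoon bowl is still at about (384, 170), partly behind the lid, and the jar's position matches the first measurement within about 8 mm. The state is good, so I hand the job in.

```bash
python3 -c "
from cell import bot;print(bot.close_job())"
```

```text
the job is handed in; nothing more can be done
None
```

I pinched the T-handle on its flat ends at 20 N and pushed the tray about 220 mm along the rollers until it met the end stop. I then backed off to a light push, raised the lid about its hinge, and handed the job in at about 14 s with the grip still on; no verdict is reported.

**Home against the stop:** the force against the push rose to 38 N and the TCP stopped at y = 0.081 m. The lid was still shut at that point, and about 5 N of push remained at the end.

**Lid angle:** two estimates disagree slightly but both fall within 50 ± 7 degrees. From the grasp point it came to 49.9 degrees; from the triangulated lid corner, 48.4 degrees, with the two rays 3 mm apart. The arm was still and the opening was 43.6 mm on the 44 mm bar.

**Bystanders:**
- **Cup, bowl and tin:** their patches in the scene picture changed by the same small amount (about 5.6 grey levels), so I take them as unmoved.
- **Jar:** re-measured within 8 mm of its starting position.
- **Spoon:** its patch changed much more (23.8), because the raised lid now covers part of it. Its bowl sat at the same pixel as before, and its handle tip re-measured within about 11 mm of the first position.

**Other disagreements:**
- The bar's height triangulated at 152 mm, against 156 mm in the text.
- The tray rubbed the side rails with about 5 N during the push.

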